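Roll a fuse up into the test stand and start the test

TASK

With the fingertips, gently push the blue-banded fuse that lies at the low end of the test stand's sloped gutter up the slope, past the yellow sprung catch to the end stop, so that the catch pops up behind it and it cannot roll back. Then press the green start button fully down and let it go. Roll the fuse, do not pick it up; do not press the red stop button, and leave the other things on the bench where they are.

Things in the scene. Friction and masses are not known exactly. Their poses are not given: they have to be found in the camera images.
- gutter (a point): Point on the floor of the test stand's aluminium gutter, at its open low end, on the centre line, 26 mm above the table. x runs up the slope along the floor (10 degrees above level), y across to the left, z square to the floor. Floor 126 mm wide; side walls 3 mm thick, 23 mm above the floor. Two end tabs 10 mm high at x = 0 to 3 mm, |y| = 39 to 61 mm, hold the fuse; the middle is open for fingers.
- seat (a point): Middle of the fuse's seat at the high end: where the fuse's axis should lie, gutter x = 182.5 mm, 19 mm above the floor. Seated, the axis may lie from 4 mm before it (resting back on the catch) to 4.5 mm past it (touching the end stop). The end stop is a flat upright plate with two copper faces at gutter x = 206 mm, 32 mm above the floor.
- tester: Fixed fuse test stand that carries the gutter; its yaw is the direction up the gutter. Origin on the table under its middle, 115 mm up the slope (level distance) from the gutter's low end. Dark base plate 290 x 160 mm, 10 mm thick, reaching 25 mm beyond the low end. Behind the end stop a white instrument housing 40 x 150 mm, its top 82 mm above the table.
- fuse: White glazed ceramic cylinder fuse with a blue band and a steel cap at each end: 120 mm long, caps 38 mm in diameter and 27 mm long, body between them 34 mm in diameter; about 0.22 kg, smooth and slippery. Origin at its centre, y along its axis. It lies across the gutter, rolling on its caps. It starts against the tabs, axis at gutter x = 20 mm, and rolls back there if let go on the slope.
- catch (a joint): Sprung one-way catch, a yellow flap 34 mm wide in the middle of the gutter floor, hinged at gutter x = 133 mm, tip at 165 mm and 9 mm above the floor. 0 = up, 0.34 rad = flat. A fuse rolled over it (a few newtons along the slope) presses it flat by its weight; it springs up behind the fuse. A finger may touch it, but it must be up afterwards.
- start (a joint): Green start button: 0 = out, 0.006 m = fully down. Spring-loaded, moves straight down, starts to move at 1.5 N and takes 5 N to hold fully down; comes back by itself.
- start_top (a point): Centre of the top face of the green start button (28 mm in diameter), about 70 mm above the table, on a fixed grey push-button box 70 x 70 x 48 mm with a white cover. At rest the top face stands 10 mm above its black collar (44 mm in diameter).
- stop (a joint): Red stop button, built in the same way: 0 = out, 0.006 m = fully down. Not to be pressed.
- stop_top (a point): Centre of the top face of the red stop button (28 mm in diameter), about 70 mm above the table, on a box of the same size with a yellow cover. Which of the two boxes is nearer to the robot varies.
- tray: Blue open tray 88 x 136 x 28 mm, to the left, origin under its centre; holds the two spare fuses.
- spare1: Spare fuse with a red band, same size as the other, lying in the tray; origin at its centre.
- spare2: Second spare fuse with a red band in the tray; origin at its centre.
- multimeter: Orange multimeter lying on its back at the near right, 172 x 84 mm, up to 46 mm high; origin under its centre, x along its length.
- clamp_meter: Red clamp meter lying flat at the near left, about 205 x 90 mm, up to 42 mm high; origin under it near its middle, x along its length.
- capacitor: Blue can capacitor standing upright at the far right, 50 mm in diameter, 92 mm high with its terminals; origin under its centre.
- screwdriver: Screwdriver with a red handle lying at the near right, 200 mm long, below 40 mm high; x along its length.
- tape: Roll of yellow tape lying flat at the far left, 68 mm in diameter, 19 mm high; origin under its centre.
Mind the look-alikes: they are no part of the job. Leave any purple look-alike of the fuse alone.

How it is judged:
On the way, in this order (a step that is already met when the one before it is completed fails the run):
1. the fuse lies between the catch, which is up again, and the end stop (x of fuse in the frame of gutter between 0.1745 and 0.1905 m and z of fuse in the frame of gutter between 0.014 and 0.023 m and value of joint catch below 0.1 rad), for 0.3 s.
2. the green start button is pressed down (value of joint start above 0.0045 m), for 0.05 s.
At the end, for the whole second after the job is handed in: The blue-banded fuse lies at rest (under 20 mm/s) in the gutter between catch and end stop, its axis 174.5 to 190.5 mm up the gutter and 14 to 23 mm above its floor, with the catch up (within 0.10 rad), and both buttons are out (within 1.2 mm) (all of step 1 and linear speed of fuse below 0.02 m/s and value of joint each of start, stop below 0.0012 m); the robot touches nothing.
It fails at once if the fuse is lifted: its axis more than 26 mm above the gutter floor (7 mm above its rolling height) (z of fuse in the frame of gutter above 0.026 m).
It fails at once if the fuse is handled roughly: pushed harder than 40 N, or thrown at the catch (faster than 0.3 m/s when over 150 mm up the gutter) (contact force between the fingers and fuse above 40 N or (linear speed of fuse above 0.3 m/s and x of fuse in the frame of gutter above 0.15 m)).
It fails at once if the start button is pressed (over 3 mm) while the fuse is not in its place (value of joint start above 0.003 m and not (x of fuse in the frame of gutter between 0.1745 and 0.1905 m and z of fuse in the frame of gutter between 0.014 and 0.023 m and value of joint catch below 0.1 rad)).
It fails at once if the red stop button is pressed (over 3 mm) (value of joint stop above 0.003 m).
It fails at once if another thing on the bench (tray, spare fuses, meters, capacitor, screwdriver, tape) is moved more than 20 mm (distance of any of tray, spare1, spare2, multimeter, clamp_meter, capacitor, screwdriver, tape from where it was at the start of the episode above 0.02 m).
It also fails if it takes over 42 s, if anything falls off the work surface, if the arm or the gripper's body presses on something with over 40 N, if the wrist force passes 120 N, or if a joint passes its speed limit or range.

ROBOT

A 6-joint arm with a two-finger parallel gripper is mounted at the origin on the work surface. World frame = base frame: x ahead of the robot, y to its left, z up, the work surface at z = 0. Lengths are in m, angles in rad, forces in N, time in s.
With the tool pointing down it reaches from about 0.375 to 0.9 m from the base axis. Payload 3.1 kg.
Tool frame: the origin (TCP) lies midway between the tips of the shut fingers; the grasp point (between the pads) lies 19 mm behind it; z points along the fingers, y is the direction in which the jaws open and shut (so a half turn about z gives the same grasp; the last joint's range is limited). The gripper opens to 87 mm and grips with 3 to 60 N. Pads are 19 mm wide; open, the fingers measure 117 mm over their backs; the gripper's body (75 mm by 190 mm) begins 51 mm behind the grasp point.
Start: joints at [1.056, 0.527, 1.433, -0, 1.181, -0.178], TCP at [0.206, 0.59, 0.223] pointing down, gripper open.
Joint ranges: [-3.08, 3.08], [-0.75, 2.2], [0.22, 2.44], [-1.43, 4.57], [0, 2.65], [-2.85, 2.85]. Speed limits (rad/s): [2.79, 2.79, 3.14, 3.14, 3.14, 3.14].

INTERFACE

Orientations are given as a 3x3 rotation matrix whose columns are the frame's x, y, z axes.
In Python, from station import bot, eyes gives the robot as it stands. The module is installed in compiled form; this text tells all that it offers.
- The arm moves only by the tool move_arm, never from a script. Its argument "rows" is a list of rows, each a list of 7 numbers: the gripper's target within -1 to 1 (shut at 1, half-way at 0, fully open at -1), then the shift along the tool's x, y, z in cm, then the turn, a rotation vector about the tool's x, y, z in rad. A call has 1 to 8 rows; each row is the pose to reach, as a shift and turn from the pose commanded when the call began, along the tool's axes at that moment; what a row does not reach only later rows make up. A row lasts 1/10 s, in which the tool goes at most 50 mm and 8.59 degrees, less where a joint would pass 70% of its speed; a pose out of reach is approached as far as the arm can. A call with a gripper value outside its range is refused whole. The fingers move at their own pace and stop on an object; the grip force is fixed at half the most. Time passes only in rows, so rows that repeat a pose let the fingers close. It gives the time, the measured TCP pose, the force and the opening at its end, in the units of the state.
- bot.sense(): the state, without advancing time (a new reading comes with each control period).
- eyes.get_image(name): name is "scene" or "top"; returns the picture (400x640x3 uint8, red, green, blue); there is no depth.
- eyes.get_calibration(name): a dict with "mtx" (3x3 intrinsics, pixels), "k1" (the pictures are not rectified: a ray, as slopes to the right and down, at radius r is drawn at 1 + k1 r^2 times it, then the intrinsics apply), "pose" (4x4, takes a point from camera to world coordinates). Camera axes: x right, y down, z forward; pixel columns grow to the right and rows downward; lengths in m; the calibration is good to about 2 mm. A picture is of the moment at which its call begins. get_calibration takes no time and is no camera call.
- bot.sign_off(): hands the job in, once; it reports no verdict.
Trained networks look in the newest picture that a camera, given by its name, has taken for a name from the list of things; names that differ only in an ending like _2 or _b are one class to them, and where a whole thing is asked for, a point or a joint stands for the part that bears it (a point fixed in the world has none). Each returns a list of dicts, best first, with "conf" (0 to 1); they miss things now and then, are a little off and sometimes report something else, mostly with a low value. They report only what shows in the picture. A call takes as long as a camera call. They do not tell look-alikes from the thing itself.
- eyes.outline_of(camera, target): "region" (400x640 bool, what is visible of it) and "centre" ([column, row] in pixels, amid what is visible of it).
The state is a dict: "time": time; "joint_pos": joint angles; "qvel": joint speeds; "tau": joint torques, N m; "tcp_pos": TCP position; "ee_rot": TCP orientation; "ft_force": force on the tool from outside, world axes, zero at the start; "torque": the same for the moment, N m; "opening": finger opening in m.
Only numpy, scipy, OpenCV 4.12 (cv2) and the standard library are available. Lean on these libraries where they do the work, as an engineer would, in place of code of your own. Each camera call takes 0.05 s, during which the arm holds its last target. There are 200 camera calls.

## Working session

There is one attempt and no reset: what is moved stays moved. The work goes in short steps, Python scripts to look and compute and a tool call to move; the robot and the scene stay as the last step left them, time stands still between calls to the robot, and variables do not carry over. Pictures are saved under pics/ and viewed, about 8 in all and at most 12, crops included, and the job is handed in when it is done.

Besides the shell and the picture viewer there is one more tool, called after "Request:" as a command line: name --pt "numbers of a row" for each row, then --argument value for the rest. move_arm: Moves the arm, as the interface text tells. Its arguments: {"type":"object","properties":{"rows":{"type":"array"}},"required":["rows"]}

```bash
mkdir -p pics
cat > h.py <<'E'
import numpy as np, cv2
from station import bot, eyes
def cal(n):
    c=eyes.get_calibration(n); return np.array(c["mtx"]),c["k1"],np.array(c["pose"])
def proj(n,P):
    K,k1,T=cal(n); P=np.atleast_2d(P); p=(P-T[:3,3])@T[:3,:3]; s=p[:,:2]/p[:,2:]
    s=s*(1+k1*(s**2).sum(1,keepdims=True)); return s@K[:2,:2].T+K[:2,2]
def unproj(n,uv,z):
    K,k1,T=cal(n); d=(np.atleast_2d(uv)-K[:2,2])@np.linalg.inv(K[:2,:2]).T; s=d.copy()
    for _ in range(20): s=d/(1+k1*(s**2).sum(1,keepdims=True))
    r=np.c_[s,np.ones(len(s))]@T[:3,:3].T; t=(z-T[2,3])/r[:,2]; return T[:3,3]+r*t[:,None]
def save(n,f,crop=None,scale=1):
    im=eyes.get_image(n)[:,:,::-1]
    if crop: a,b,c,d=crop; im=im[b:d,a:c]
    cv2.imwrite(f,cv2.resize(im,None,fx=scale,fy=scale,interpolation=cv2.INTER_CUBIC));
E
python3 - <<'E'
from h import *
save("top","pics/top.png",scale=1.25); save("scene","pics/scene.png",scale=1.25)
for n in("top","scene"):
    print(n,np.round(cal(n)[2],3).tolist(),cal(n)[0].tolist(),cal(n)[1])
    for t in("tester","fuse","start","stop","catch"):
        try: print(t,[(round(d["conf"],2),np.round(d["centre"]).tolist()) for d in eyes.outline_of(n,t)])
        except Exception as e: print(t,e)
print(bot.sense())
E
```

```text
top [[-0.022, -0.999, 0.05, 0.434], [-1.0, 0.023, 0.013, -0.015], [-0.014, -0.05, -0.999, 1.573], [0.0, 0.0, 0.0, 1.0]] [[464.42032646750135, 0.0, 316.76705090105423], [0.0, 464.42032646750135, 202.23007110425672], [0.0, 0.0, 1.0]] -0.020413426460419708
tester [(0.76, [297.0, 177.0]), (0.65, [204.0, 267.0])]
fuse [(0.9, [307.0, 210.0]), (0.68, [267.0, 264.0])]
start [(0.5, [396.0, 169.0])]
stop [(0.57, [401.0, 209.0]), (0.5, [294.0, 178.0]), (0.32, [386.0, 137.0])]
catch [(0.46, [391.0, 254.0]), (0.41, [297.0, 177.0])]
scene [[0.268, 0.61, -0.746, 1.233], [0.963, -0.181, 0.199, -0.21], [-0.014, -0.772, -0.636, 0.693], [0.0, 0.0, 0.0, 1.0]] [[382.3931158963211, 0.0, 324.53457122780907], [0.0, 382.3931158963211, 197.9175924951096], [0.0, 0.0, 1.0]] -0.06607886138340774
tester [(0.87, [374.0, 231.0])]
fuse [(0.76, [341.0, 189.0]), (0.72, [366.0, 162.0])]
start []
stop [(0.66, [221.0, 213.0])]
catch [(0.41, [373.0, 235.0])]
{'time': 0.6, 'joint_pos': array([ 1.05651913e+00,  5.27463535e-01,  1.43271013e+00,  3.38862340e-05,
        1.18140054e+00, -1.78537012e-01]), 'qvel': array([ 2.62258490e-04, -2.69814856e-04, -6.66287270e-04,  9.37248709e-06,
        3.69930751e-04,  5.48448219e-05]), 'tau': array([-1.01630489e-03, -4.39741015e+01, -1.76889825e+01,  6.33757445e-02,
        5.06798504e-02, -3.56039482e-05]), 'tcp_pos': array([0.20588997, 0.59008747, 0.22256759]), 'ee_rot': array([[-9.44162462e-01,  3.29480265e-01, -1.82198077e-05],
       [ 3.29480265e-01,  9.44162462e-01,  3.14824893e-05],
       [ 2.75753174e-05,  2.37215175e-05, -9.99999999e-01]]), 'ft_force': array([-0.05173928, -0.1066347 , -0.27007241]), 'torque': array([-0.02142576, -0.04394064,  0.0316146 ]), 'opening': 0.08688364618151978}
```

View pics/top.png

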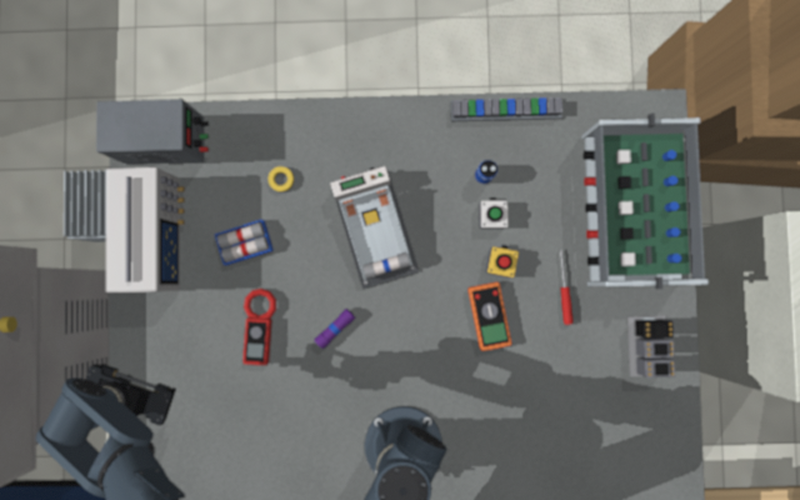

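View pics/scene.png

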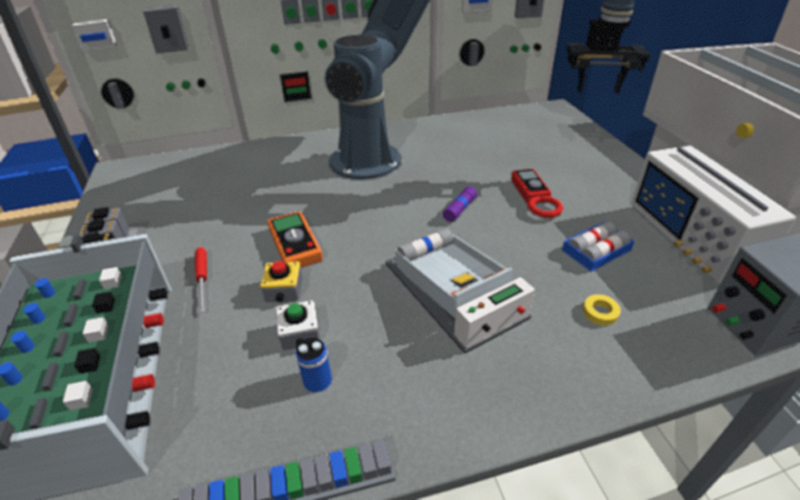

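The blue-banded fuse is in the gutter (top 307,210). The look-alikes are the purple fuse (267,264) and the two red-banded spares in the tray (195,193). The green button on the white box is at about (396,171) and the red one on yellow at (403,210). Next is a close crop to check this.

Run:
```python
from h import *
im=eyes.get_image("top")[:,:,::-1]
a=cv2.resize(im[130:235,260:340],None,fx=5.5,fy=5.5,interpolation=cv2.INTER_CUBIC)
s=eyes.get_image("scene")[:,:,::-1]
b=cv2.resize(s[150:230,205:275],None,fx=4,fy=4,interpolation=cv2.INTER_CUBIC)
b=cv2.resize(im[155:225,380:425],(280,436),interpolation=cv2.INTER_CUBIC)
o=np.zeros((max(a.shape[0],b.shape[0]),a.shape[1]+b.shape[1],3),np.uint8);o[:a.shape[0],:a.shape[1]]=a;o[:b.shape[0],a.shape[1]:]=b
cv2.imwrite("pics/crop.png",o);print(a.shape,b.shape)
d=eyes.outline_of("top","fuse")[0]; m=d["region"]; ys,xs=np.nonzero(m)
r=cv2.minAreaRect(np.c_[xs,ys].astype(np.float32)); print(d["conf"],d["centre"],r)
print(unproj("top",[d["centre"]],0.055))
bx=cv2.boxPoints(r);print(unproj("top",bx,0.05))
hsv=cv2.cvtColor(im,cv2.COLOR_BGR2HSV)
for nm,lo,hi,box in(("green",(45,90,30),(90,255,255),(385,155,407,185)),("red",(0,150,60),(8,255,255),(390,198,415,222)),("catch",(18,80,80),(35,255,255),(285,160,310,185))):
    x0,y0,x1,y1=box;mm=cv2.inRange(hsv[y0:y1,x0:x1],lo,hi);y,x=np.nonzero(mm);c=[x.mean()+x0,y.mean()+y0];print(nm,len(x),c,unproj("top",[c],0.07),unproj("top",[c],0.057))
s2=cv2.cvtColor(s,cv2.COLOR_BGR2HSV)
for nm,lo,hi,box in(("green",(45,90,20),(90,255,255),(222,235,250,265)),("red",(0,150,60),(8,255,255),(212,205,235,225))):
    x0,y0,x1,y1=box;mm=cv2.inRange(s2[y0:y1,x0:x1],lo,hi);y,x=np.nonzero(mm);c=[x.mean()+x0,y.mean()+y0];print("scene",nm,len(x),c,unproj("scene",[c],0.066))
```

```text
(578, 440, 3) (436, 280, 3)
0.66 [306.2, 211.7] ((308.4890441894531, 212.0214080810547), (11.424342155456543, 37.02710723876953), 72.18110656738281)
[[0.47915554 0.03992679 0.055     ]]
[[ 0.47875612  0.09626541  0.05      ]
 [ 0.51338427 -0.02030247  0.05      ]
 [ 0.47740867 -0.03095364  0.05      ]
 [ 0.44282573  0.08546861  0.05      ]]
green 71 [np.float64(395.76056338028167), np.float64(170.22535211267606)] [[ 0.60685071 -0.25424145  0.07      ]] [[ 0.60834938 -0.25630726  0.057     ]]
red 67 [np.float64(403.32835820895525), np.float64(208.98507462686567)] [[ 0.4804441  -0.27483028  0.07      ]] [[ 0.48084971 -0.27707412  0.057     ]]
catch 108 [np.float64(296.51851851851853), np.float64(173.27777777777777)] [[0.60442951 0.06829267 0.07      ]] [[0.60590723 0.06901586 0.057     ]]
scene green 126 [np.float64(235.53968253968253), np.float64(248.5079365079365)] [[ 0.61324288 -0.25350502  0.066     ]]
scene red 96 [np.float64(222.85416666666666), np.float64(213.40625)] [[ 0.48475508 -0.27273826  0.066     ]]
```

View pics/crop.png

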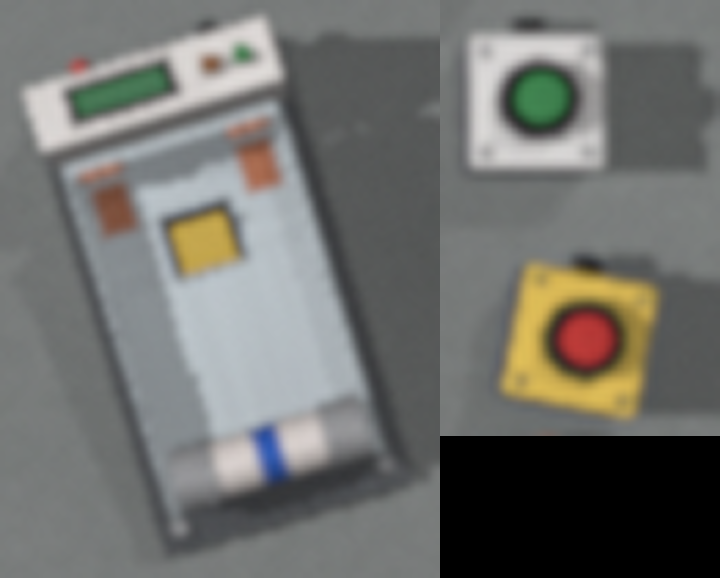

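The crop confirms it: the blue-banded fuse lies at the low end (crop 270,453), the yellow catch is at (203,240), and green (white box) and red (yellow box) are separate. I'll fit the stand pose from both cameras.

Run:
```python
from h import *
from scipy.optimize import least_squares
im={n:cv2.cvtColor(eyes.get_image(n),cv2.COLOR_RGB2HSV) for n in("top","scene")}
def cen(n,lo,hi,b):
    m=cv2.inRange(im[n][b[1]:b[3],b[0]:b[2]],lo,hi); y,x=np.nonzero(m); print(n,len(x)); return [x.mean()+b[0],y.mean()+b[1]]
Y=((18,80,80),(35,255,255)); B=((105,110,60),(125,255,255))
obs=[("top",cen("top",*Y,(285,160,310,190)),(149,0,4.5)),("top",cen("top",*B,(300,200,320,225)),(20,0,19)),
("scene",cen("scene",*Y,(355,210,385,232)),(149,0,4.5)),("scene",cen("scene",*B,(325,180,360,205)),(20,0,19))]
cp=lambda u,v:[(u+.5)/5.5-.5+260,(v+.5)/5.5-.5+130]
L=[(cp(63,170),cp(170,535),65),(cp(282,100),cp(392,465),-65)]
c,s=np.cos(np.radians(10)),np.sin(np.radians(10))
def g2w(p,P):
    x,y,z=np.array(P)/1000; h=x*c-z*s; v=.026+x*s+z*c
    return np.array([p[0]+h*np.cos(p[2])-y*np.sin(p[2]),p[1]+h*np.sin(p[2])+y*np.cos(p[2]),v])
def res(p):
    r=[]
    for n,uv,P in obs: r+=list((proj(n,g2w(p,P))[0]-uv))
    for a,b,y in L:
        a,b=np.array(a),np.array(b);d=(b-a)/np.linalg.norm(b-a);nn=np.array([-d[1],d[0]])
        for x in(20,190): r.append((proj("top",g2w(p,(x,y,23)))[0]-a)@nn)
    return np.array(r)
f=least_squares(res,[.46,.03,.28],loss="soft_l1",f_scale=.5);p=f.x
print(p,np.degrees(p[2]),np.round(res(p),2))
np.save("p.npy",p)
print("fuse",g2w(p,(20,0,19)),"seat",g2w(p,(182.5,0,19)))
# buttons from two views
for nm,t,sc in(("green",[395.76,170.23],[235.54,248.51]),("red",[403.33,208.99],[222.85,213.41])):
    g=least_squares(lambda q:np.r_[proj("top",q)[0]-t,proj("scene",q)[0]-sc],[.6,-.25,.06]);print(nm,g.x,g.fun)
```

```text
top 108
top 31
scene 92
scene 47
[0.46451558 0.03348541 0.24952126] 14.296515368755607 [-0.14  0.01 -1.75 -1.05 -0.57 -0.83 -0.52  0.86 -0.33 -0.59  2.26  1.07]
fuse [0.48040462 0.03753445 0.04818431] seat [0.63547983 0.07705258 0.07640214]
green [ 0.60798451 -0.25444283  0.06082701] [-0.38499831 -0.01903514 -0.26449828  0.00568129]
red [ 0.48074377 -0.27415259  0.06287436] [-0.59007771 -0.01549464 -0.4488391   0.00750216]
```

```bash
cat >> h.py <<'E'
from scipy.optimize import least_squares
from scipy.spatial.transform import Rotation as R
c,s=np.cos(np.radians(10)),np.sin(np.radians(10))
def g2w(p,P):
    x,y,z=np.array(P)/1000; h=x*c-z*s; v=.026+x*s+z*c
    return np.array([p[0]+h*np.cos(p[2])-y*np.sin(p[2]),p[1]+h*np.sin(p[2])+y*np.cos(p[2]),v])
def w2g(p,W):
    d=np.array(W)-[p[0],p[1],.026]; C,S=np.cos(p[2]),np.sin(p[2]); h=C*d[0]+S*d[1]; y=-S*d[0]+C*d[1]
    return np.array([h*c+d[2]*s,y,-h*s+d[2]*c])*1000
def go(W,yaw=None,st=None):
    st=st or bot.sense(); Rt=st["ee_rot"]; sh=Rt.T@(np.array(W)-st["tcp_pos"])*100
    rv=np.zeros(3)
    if yaw is not None:
        G=np.c_[[-np.cos(yaw),-np.sin(yaw),0],[-np.sin(yaw),np.cos(yaw),0],[0,0,-1]]
        rv=R.from_matrix(Rt.T@G).as_rotvec()
    print("shift",np.round(sh,2),"turn",np.round(rv,3))
E
python3 - <<'E'
from h import *
im=eyes.get_image("top"); hs=cv2.cvtColor(im,cv2.COLOR_RGB2HSV)
m=cv2.inRange(hs[200:225,300:320],(105,110,60),(125,255,255)); y,x=np.nonzero(m); print("band",x.mean()+300,y.mean()+200)
obs=[("top",[296.52,173.28],(149,4.5)),("top",[x.mean()+300,y.mean()+200],(20,19))]
S=eyes.get_image("scene"); hs=cv2.cvtColor(S,cv2.COLOR_RGB2HSV)
for b,lo,hi,P in(((355,210,385,232),(18,80,80),(35,255,255),(149,4.5)),((325,180,360,205),(105,110,60),(125,255,255),(20,19))):
    m=cv2.inRange(hs[b[1]:b[3],b[0]:b[2]],lo,hi); y,x=np.nonzero(m); obs.append(("scene",[x.mean()+b[0],y.mean()+b[1]],P))
cp=lambda u,v:np.array([(u+.5)/5.5-.5+260,(v+.5)/5.5-.5+130])
for name,use in(("nolines",0),("lines",1)):
    def res(q):
        p=q[:3]; r=[]
        for n,uv,P in obs:
            r+=list(proj(n,g2w(p,(P[0],q[3] if P[0]==20 else 0,P[1])))[0]-uv)
        r.append(q[3]/2)
        l=[]
        for a,b,yy in((cp(63,170),cp(170,535),65),(cp(282,100),cp(392,465),-65)):
            d=(b-a)/np.linalg.norm(b-a);nn=np.array([-d[1],d[0]])
            for xx in(20,190): l.append((proj("top",g2w(p,(xx,yy,23)))[0]-a)@nn)
        return np.array(r+[v*(use*.7+.001) for v in l])
    f=least_squares(res,[.46,.03,.26,0]);r=res(f.x);print(name,f.x[:2],np.degrees(f.x[2]),f.x[3],np.round(r[:9],2),np.round(r[9:]/(use*.7+.001),2))
p=f.x[:3];np.save("p.npy",p)
# overlay for checking
o=cv2.resize(im[130:235,260:340,::-1],None,fx=5.5,fy=5.5,interpolation=cv2.INTER_CUBIC)
def dr(P,Q,col):
    e=[tuple(int(v) for v in ((proj("top",g2w(p,t))[0]-[260,130]+.5)*5.5)) for t in(P,Q)]; cv2.line(o,*e,col,1)
for yy in(63,66,-63,-66): dr((0,yy,23),(206,yy,23),(0,255,0))
for yy in(-61,-39,39,61): dr((0,yy,0),(0,yy,10),(0,0,255))
dr((165,-17,9),(165,17,9),(255,0,255));dr((133,-17,0),(133,17,0),(255,0,255));dr((206,-63,0),(206,63,0),(255,255,0));dr((20,-60,19),(20,60,19),(0,255,255))
cv2.imwrite("pics/ov.png",o)
go(g2w(p,(-35,0,0))+[0,0,.17],p[2])
E
```

```text
band 308.741935483871 212.41935483870967
nolines [0.4643626  0.03285068] 14.565620076148154 -3.1297889564665697e-06 [-0.15  0.11 -1.57 -1.01 -0.59 -1.01 -0.89  0.77 -0.  ] [-0.48 -0.5   2.11  1.15]
lines [0.46478628 0.03172469] 14.862147547331597 0.4999507598216888 [-0.03  0.04 -1.41 -1.09 -0.71 -0.91 -1.06  0.87  0.25] [-0.82 -0.58  1.77  1.08]
shift [-39.98 -46.12   3.26] turn [ 0.     0.    -0.595]
```

View pics/ov.png

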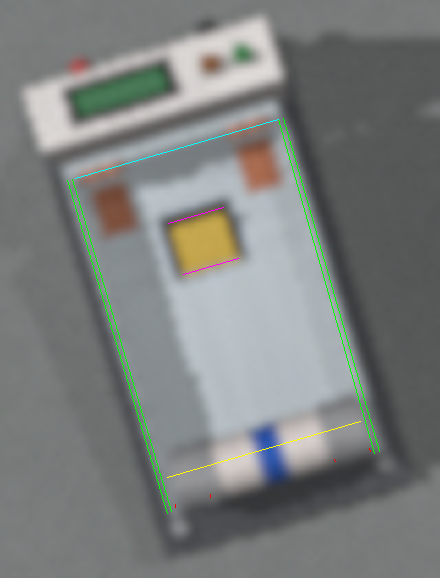

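The overlay matches at the catch but the low end is about 3–5 mm off. I'll take gutter origin (0.4625, 0.029) and yaw 15.5°, with contact force as the final check.

Run:
```python
from h import *
p=np.array([.4625,.029,np.radians(15.5)]);np.save("p.npy",p)
go(g2w(p,(-35,0,0))+[0,0,.15],p[2])
```

```text
shift [-39.88 -46.49   5.26] turn [ 0.     0.    -0.606]
```

Request:
move_arm --pt "0.2 -39.9 -46.5 5.2 0 0 -0.606" --pt "0.2 -39.9 -46.5 5.2 0 0 -0.606" --pt "0.2 -39.9 -46.5 5.2 0 0 -0.606" --pt "0.2 -39.9 -46.5 5.2 0 0 -0.606" --pt "0.2 -39.9 -46.5 5.2 0 0 -0.606" --pt "0.2 -39.9 -46.5 5.2 0 0 -0.606" --pt "0.2 -39.9 -46.5 5.2 0 0 -0.606" --pt "0.2 -39.9 -46.5 5.2 0 0 -0.606"

```text
time: 1.75
tcp_pos: [0.3493, 0.225, 0.1897]
ee_rot: [[-0.964, -0.268, 0.001], [-0.268, 0.964, 0.0], [-0.002, -0.0, -1.0]]
ft_force: [1.1, 0.2, 0.2]
opening: 0.037
```

Run:
```python
from h import *
p=np.load("p.npy"); go(g2w(p,(-35,0,0))+[0,0,.15],p[2])
```

```text
shift [ -2.21 -21.92   1.98] turn [-0.     0.002  0.   ]
```

Request:
move_arm --pt "0.2 -2.2 -21.9 2 0 0 0" --pt "0.2 -2.2 -21.9 2 0 0 0" --pt "0.2 -2.2 -21.9 2 0 0 0" --pt "0.2 -2.2 -21.9 2 0 0 0" --pt "0.2 -2.2 -21.9 2 0 0 0" --pt "0.2 -2.2 -21.9 2 0 0 0" --pt "0.2 -2.2 -21.9 2 0 0 0" --pt "0.2 -2.2 -21.9 2 0 0 0"

```text
time: 2.55
tcp_pos: [0.4273, 0.0226, 0.1695]
ee_rot: [[-0.963, -0.268, -0.001], [-0.268, 0.963, 0.001], [0.001, 0.001, -1.0]]
ft_force: [-0.1, 0.5, 0.7]
opening: 0.0346
```

Run:
```python
from h import *
p=np.load("p.npy"); t=g2w(p,(-33,0,0)); t[2]=.026+.013-.002; go(t,p[2]); print(bot.sense()["joint_pos"], w2g(p,bot.sense()["tcp_pos"]))
o=[]
for n,b in(("top",(260,130,345,235)),("scene",(310,150,440,290))):
    im=eyes.get_image(n)[b[1]:b[3],b[0]:b[2],::-1]; o.append(cv2.resize(im,(390,420) ,interpolation=cv2.INTER_CUBIC))
cv2.imwrite("pics/a.png",np.hstack(o))
```

```text
shift [-0.33 -0.34 13.24] turn [ 0.001 -0.001  0.001]
[-2.09782332e-01  3.55573565e-01  1.96531524e+00  3.98862233e-04
  8.21738821e-01 -2.05225386e+00] [-10.21922544   3.26207073 147.4690162 ]
```

View pics/a.png

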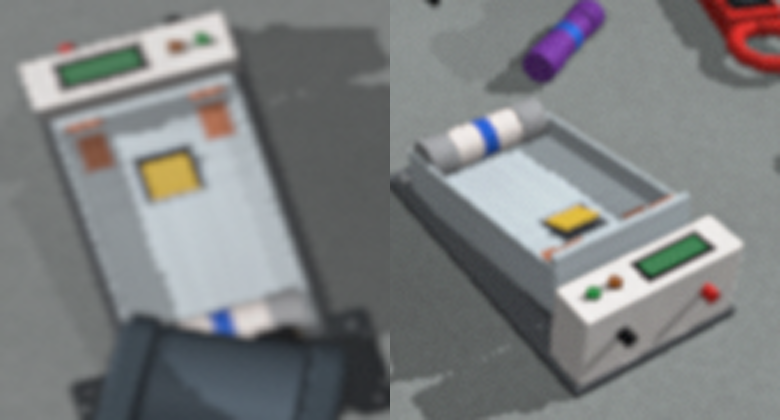

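Top crop: the gripper is squared up below the low end. Scene crop: the fuse still rests at the low end (blue band at 487,133) with the catch up (573,220). Descending.

Request:
move_arm --pt "0.2 0 -0.3 4 0 0 0" --pt "0.2 0 -0.3 8 0 0 0" --pt "0.2 -0.1 -0.3 11 0 0 0" --pt "0.2 -0.3 -0.3 13.2 0 0 0" --pt "0.2 -0.3 -0.3 13.2 0 0 0" --pt "0.2 -0.3 -0.3 13.2 0 0 0"

```text
time: 3.25
tcp_pos: [0.4316, 0.0202, 0.0376]
ee_rot: [[-0.963, -0.268, -0.001], [-0.268, 0.963, 0.0], [0.001, 0.0, -1.0]]
ft_force: [0.1, -0.5, -0.1]
opening: 0.0349
```

Run:
```python
from h import *
p=np.load("p.npy"); print(w2g(p,bot.sense()["tcp_pos"]))
for x in(-8,40,80,120,140,150,155,160):go(g2w(p,(x,0,13)),p[2])
b=(300,130,450,260)
im=eyes.get_image("scene")[b[1]:b[3],b[0]:b[2],::-1]; cv2.imwrite("pics/b.png",cv2.resize(im,None,fx=4,fy=4,interpolation=cv2.INTER_CUBIC))
```

```text
[-29.64428214  -0.24149784  16.99409793]
shift [-2.2   0.02  0.02] turn [ 0.    -0.001  0.001]
shift [-6.93  0.02 -0.82] turn [ 0.    -0.001  0.001]
shift [-1.087e+01  1.000e-02 -1.520e+00] turn [ 0.    -0.001  0.001]
shift [-1.48e+01  1.00e-02 -2.22e+00] turn [ 0.    -0.001  0.001]
shift [-16.77   0.    -2.57] turn [ 0.    -0.001  0.001]
shift [-17.76   0.    -2.74] turn [ 0.    -0.001  0.001]
shift [-18.25   0.    -2.83] turn [ 0.    -0.001  0.001]
shift [-18.74   0.    -2.91] turn [ 0.    -0.001  0.001]
```

View pics/b.png

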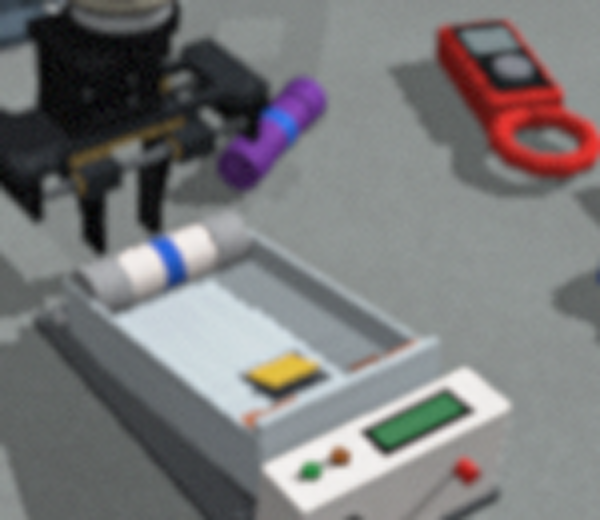

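The fingers are centred just below the fuse (finger midpoint 122,215; band 168,262). Pushing slowly.

Request:
move_arm --pt "0.2 -0.6 0 0 0 0 0" --pt "0.2 -1.2 0 0 0 0 0" --pt "0.2 -1.8 0 0 0 0 0" --pt "0.2 -2.3 0 0 0 0 0" --pt "0.2 -2.8 0 -0.1 0 0 0" --pt "0.2 -3.3 0 -0.18 0 0 0" --pt "0.2 -3.8 0 -0.27 0 0 0" --pt "0.2 -4.3 0 -0.36 0 0 0"

```text
time: 4.1
tcp_pos: [0.4735, 0.031, 0.0411]
ee_rot: [[-0.964, -0.267, -0.001], [-0.267, 0.964, 0.0], [0.0, 0.0, -1.0]]
ft_force: [-0.9, 0.1, 1.4]
opening: 0.0347
```

Run:
```python
from h import *
p=np.load("p.npy"); print(w2g(p,bot.sense()["tcp_pos"]),bot.sense()["ft_force"])
for x in(40,80,110,120,140,150,155,160):go(g2w(p,(x,0,13)),p[2])
S=eyes.get_image("scene")
b=(300,130,450,260);cv2.imwrite("pics/c.png",cv2.resize(S[b[1]:b[3],b[0]:b[2],::-1],None,fx=4,fy=4,interpolation=cv2.INTER_CUBIC))
```

```text
[13.54971875 -1.00744609 12.89417574] [-0.88671225  0.0805841   1.42559815]
shift [-2.6   0.1  -0.47] turn [ 0. -0. -0.]
shift [-6.54  0.1  -1.17] turn [ 0. -0. -0.]
shift [-9.5   0.1  -1.69] turn [ 0. -0. -0.]
shift [-10.48   0.1   -1.86] turn [ 0. -0. -0.]
shift [-12.45   0.11  -2.21] turn [ 0. -0. -0.]
shift [-13.43   0.11  -2.39] turn [ 0. -0. -0.]
shift [-13.93   0.11  -2.47] turn [ 0. -0. -0.]
shift [-14.42   0.11  -2.56] turn [ 0. -0. -0.]
```

View pics/c.png

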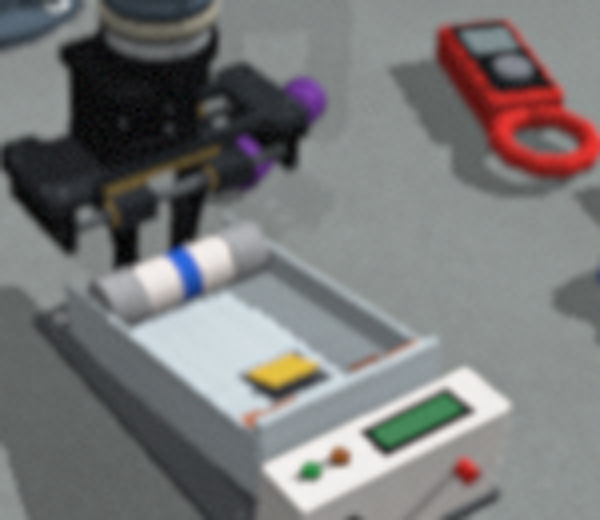

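The fuse has rolled forward square to the gutter (band at 185,272) with about 1 N of force. Continuing.

Request:
move_arm --pt "0.2 -0.8 0.05 -0.14 0 0 0" --pt "0.2 -1.6 0.1 -0.29 0 0 0" --pt "0.2 -2.4 0.1 -0.43 0 0 0" --pt "0.2 -3.2 0.1 -0.57 0 0 0" --pt "0.2 -4.0 0.1 -0.72 0 0 0" --pt "0.2 -4.8 0.1 -0.86 0 0 0" --pt "0.2 -5.6 0.1 -1.0 0 0 0" --pt "0.2 -6.4 0.1 -1.15 0 0 0"

```text
time: 4.95
tcp_pos: [0.5354, 0.0491, 0.0526]
ee_rot: [[-0.964, -0.267, -0.0], [-0.267, 0.964, -0.0], [0.0, 0.0, -1.0]]
ft_force: [-1.0, 0.2, 0.9]
opening: 0.0346
```

Request:
move_arm --pt "0.2 -0.6 0 -0.11 0 0 0" --pt "0.2 -1.2 0 -0.21 0 0 0" --pt "0.2 -1.8 0 -0.32 0 0 0" --pt "0.2 -2.4 0 -0.42 0 0 0" --pt "0.2 -3.0 0 -0.53 0 0 0" --pt "0.2 -3.6 0 -0.64 0 0 0" --pt "0.2 -4.2 0 -0.74 0 0 0"

```text
time: 5.65
tcp_pos: [0.5751, 0.0603, 0.0599]
ee_rot: [[-0.964, -0.267, -0.001], [-0.267, 0.964, -0.0], [0.001, 0.0, -1.0]]
ft_force: [-2.0, -0.2, 1.2]
opening: 0.0347
```

Run:
```python
from h import *
p=np.load("p.npy"); print(w2g(p,bot.sense()["tcp_pos"]),bot.sense()["ft_force"])
for x in(140,145,150,155,160):go(g2w(p,(x,0,13)),p[2])
S=eyes.get_image("scene")
b=(300,130,450,260);cv2.imwrite("pics/d.png",cv2.resize(S[b[1]:b[3],b[0]:b[2],::-1],None,fx=4,fy=4,interpolation=cv2.INTER_CUBIC))
```

```text
[1.20932898e+02 3.37713108e-02 1.31272225e+01] [-1.98661943 -0.22898529  1.1814862 ]
shift [-1.88 -0.   -0.32] turn [ 0.    -0.001 -0.   ]
shift [-2.37 -0.   -0.41] turn [ 0.    -0.001 -0.   ]
shift [-2.86 -0.   -0.5 ] turn [ 0.    -0.001 -0.   ]
shift [-3.36 -0.   -0.58] turn [ 0.    -0.001 -0.   ]
shift [-3.85 -0.   -0.67] turn [ 0.    -0.001 -0.   ]
```

View pics/d.png

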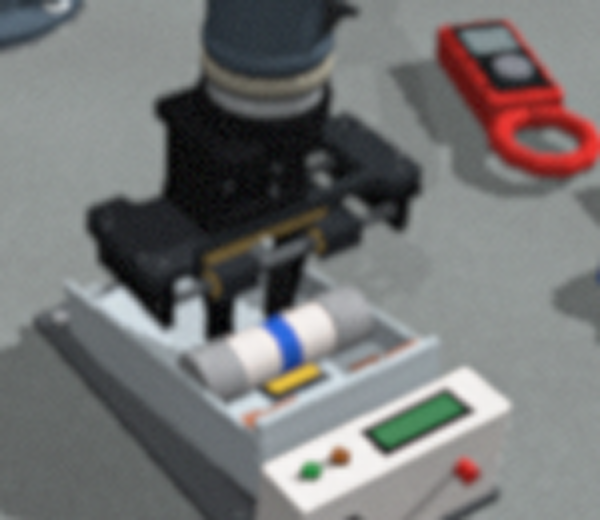

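The fuse is on the catch, still square (band at 285,342). Slower now, checking the force for the end stop.

Request:
move_arm --pt "0.2 -0.4 0 -0.07 0 0 0" --pt "0.2 -0.8 0 -0.14 0 0 0" --pt "0.2 -1.2 0 -0.21 0 0 0" --pt "0.2 -1.6 0 -0.28 0 0 0" --pt "0.2 -2.0 0 -0.35 0 0 0" --pt "0.2 -2.4 0 -0.42 0 0 0" --pt "0.2 -2.7 0 -0.47 0 0 0"

```text
time: 6.4
tcp_pos: [0.6024, 0.0675, 0.0648]
ee_rot: [[-0.964, -0.267, 0.002], [-0.267, 0.964, 0.0], [-0.002, -0.0, -1.0]]
ft_force: [-0.0, 0.2, 0.6]
opening: 0.0347
```

Request:
move_arm --pt "0.2 -0.2 0 -0.04 0 0 0" --pt "0.2 -0.4 0 -0.07 0 0 0" --pt "0.2 -0.4 0 -0.07 0 0 0"

```text
time: 6.7
tcp_pos: [0.6053, 0.0684, 0.0653]
ee_rot: [[-0.964, -0.267, 0.0], [-0.267, 0.964, 0.0], [-0.0, -0.0, -1.0]]
ft_force: [-0.5, -0.9, 0.5]
opening: 0.035
```

Run:
```python
from h import *
p=np.load("p.npy"); print(w2g(p,bot.sense()["tcp_pos"]),bot.sense()["ft_force"])
for x in(155,160,163):go(g2w(p,(x,0,13)),p[2])
S=eyes.get_image("scene")
b=(300,130,450,260);cv2.imwrite("pics/e.png",cv2.resize(S[b[1]:b[3],b[0]:b[2],::-1],None,fx=4,fy=4,interpolation=cv2.INTER_CUBIC))
```

```text
[152.71361419  -0.1563262   12.98372709] [-0.53902261 -0.93799809  0.45624974]
shift [-0.22  0.02 -0.04] turn [-0.  0. -0.]
shift [-0.72  0.02 -0.13] turn [-0.  0. -0.]
shift [-1.01  0.02 -0.18] turn [-0.  0. -0.]
```

View pics/e.png

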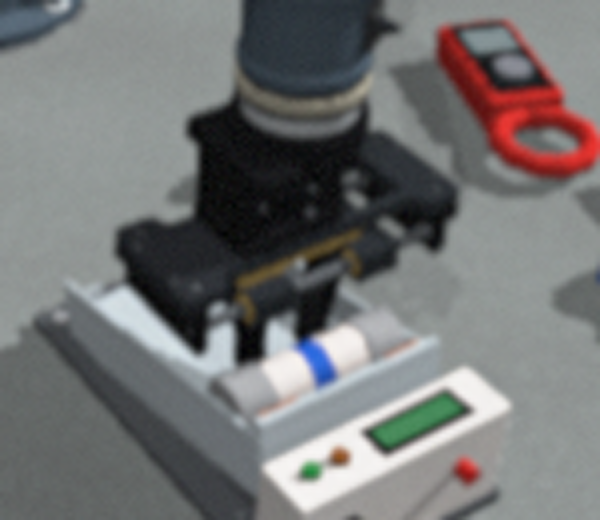

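Catch hidden behind the fuse (band at 317,362), so I'll creep to the end stop until the force rises.

Request:
move_arm --pt "0.2 -0.2 0 -0.04 0 0 0" --pt "0.2 -0.4 0 -0.07 0 0 0" --pt "0.2 -0.4 0 -0.07 0 0 0"

```text
time: 7.05
tcp_pos: [0.6093, 0.0696, 0.0661]
ee_rot: [[-0.964, -0.267, 0.001], [-0.267, 0.964, 0.0], [-0.001, -0.0, -1.0]]
ft_force: [-0.4, -0.9, 0.4]
opening: 0.0351
```

Request:
move_arm --pt "0.2 -0.1 0 -0.02 0 0 0" --pt "0.2 -0.2 0 -0.04 0 0 0" --pt "0.2 -0.2 0 -0.04 0 0 0"

```text
time: 7.35
tcp_pos: [0.6111, 0.07, 0.0665]
ee_rot: [[-0.964, -0.267, 0.0], [-0.267, 0.964, 0.0], [-0.0, -0.0, -1.0]]
ft_force: [-0.1, -0.3, -0.5]
opening: 0.0347
```

Request:
move_arm --pt "0.2 -0.1 0 -0.02 0 0 0" --pt "0.2 -0.2 0 -0.04 0 0 0" --pt "0.2 -0.2 0 -0.04 0 0 0"

```text
time: 7.65
tcp_pos: [0.6124, 0.0705, 0.0668]
ee_rot: [[-0.964, -0.267, -0.001], [-0.267, 0.964, -0.0], [0.001, 0.0, -1.0]]
ft_force: [-2.3, 0.0, 1.3]
opening: 0.0348
```

Request:
move_arm --pt "0.2 -0.1 0 -0.02 0 0 0" --pt "0.2 -0.2 0 -0.04 0 0 0" --pt "0.2 -0.2 0 -0.04 0 0 0"

```text
time: 7.95
tcp_pos: [0.6126, 0.0705, 0.0668]
ee_rot: [[-0.963, -0.268, -0.005], [-0.268, 0.963, -0.001], [0.005, 0.0, -1.0]]
ft_force: [-6.5, -2.7, 1.7]
opening: 0.0349
```

The end stop is reached (force up to about 7 N, TCP stalled). Backing off slowly and lifting a little.

Request:
move_arm --pt "0.2 0.3 0 0.05 0 0 0" --pt "0.2 0.6 0 0.1 0 0 0" --pt "0.2 1.0 0 0.1 0 0 0" --pt "0.2 1.6 0 0 0 0 0" --pt "0.2 2.0 0 -2 0 0 0" --pt "0.2 2.0 0 -6 0 0 0" --pt "0.2 2.0 0 -10 0 0 0" --pt "0.2 2.0 0 -12 0 0 0"

```text
time: 8.75
tcp_pos: [0.5973, 0.0657, 0.191]
ee_rot: [[-0.964, -0.267, 0.007], [-0.267, 0.964, -0.0], [-0.006, -0.002, -1.0]]
ft_force: [0.6, -0.2, -0.1]
opening: 0.0348
```

Run:
```python
from h import *
p=np.load("p.npy"); st=bot.sense();print(st["ft_force"],st["tcp_pos"])
S=eyes.get_image("scene")
b=(335,180,425,245);o=[cv2.resize(S[b[1]:b[3],b[0]:b[2],::-1],None,fx=5,fy=5,interpolation=cv2.INTER_CUBIC)]
cv2.imwrite("pics/f.png",o[0])
hs=cv2.cvtColor(S,cv2.COLOR_RGB2HSV);m=cv2.inRange(hs[205:240,365:400],(105,110,60),(125,255,255));y,x=np.nonzero(m);uv=[x.mean()+365,y.mean()+205]
print(uv,{q:np.round(proj("scene",g2w(p,(q,0,19)))[0],1).tolist() for q in(170,178,182,187)})
go([.608,-.2545,.19],None)
```

```text
[ 0.55261958 -0.19471036 -0.14771071] [0.59729456 0.06569032 0.19101707]
[np.float64(378.6923076923077), np.float64(219.76923076923077)] {170: [373.8, 220.0], 178: [375.8, 221.5], 182: [376.8, 222.3], 187: [378.1, 223.2]}
shift [  7.66 -31.09   0.38] turn [0. 0. 0.]
```

View pics/f.png

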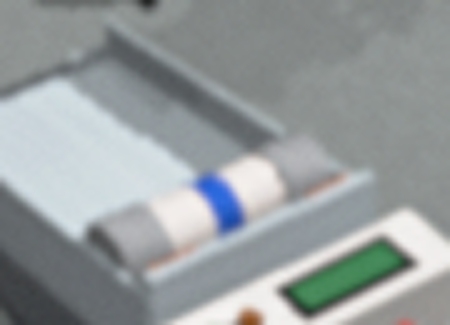

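The fuse stays at the high end after release (band at scene 379,220), so the catch is holding it. Moving to the green button with the fingers shut.

Request:
move_arm --pt "1 7.7 -31.1 0.4 0 0 0" --pt "1 7.7 -31.1 0.4 0 0 0" --pt "1 7.7 -31.1 0.4 0 0 0" --pt "1 7.7 -31.1 0.4 0 0 0" --pt "1 7.7 -31.1 0.4 0 0 0" --pt "1 7.7 -31.1 0.4 0 0 0" --pt "1 7.7 -31.1 0.4 0 0 0" --pt "1 7.7 -31.1 0.4 0 0 0"

```text
time: 9.6
tcp_pos: [0.604, -0.258, 0.1825]
ee_rot: [[-0.965, -0.263, 0.001], [-0.263, 0.965, -0.001], [-0.0, -0.001, -1.0]]
ft_force: [-0.4, 0.1, 0.8]
opening: 0.0007
```

Run:
```python
from h import *
p=np.load("p.npy"); st=bot.sense();print(st["tcp_pos"],st["joint_pos"],st["opening"]);go([.608,-.2545,.085])
T=eyes.get_image("top");S=eyes.get_image("scene")
a=cv2.resize(T[130:230,260:340,::-1],(400,500),interpolation=cv2.INTER_CUBIC)
b=cv2.resize(S[150:270,200:296,::-1],(400,500),interpolation=cv2.INTER_CUBIC)
cv2.imwrite("pics/g.png",np.hstack([a,b]))
```

```text
[ 0.6039804  -0.2580153   0.18254735] [-5.73451471e-01  6.13525705e-01  1.38711479e+00 -2.20499110e-04
  1.14002164e+00 -2.40984269e+00] 0.0006561536102128814
shift [-0.48  0.24  9.75] turn [0. 0. 0.]
```

View pics/g.png

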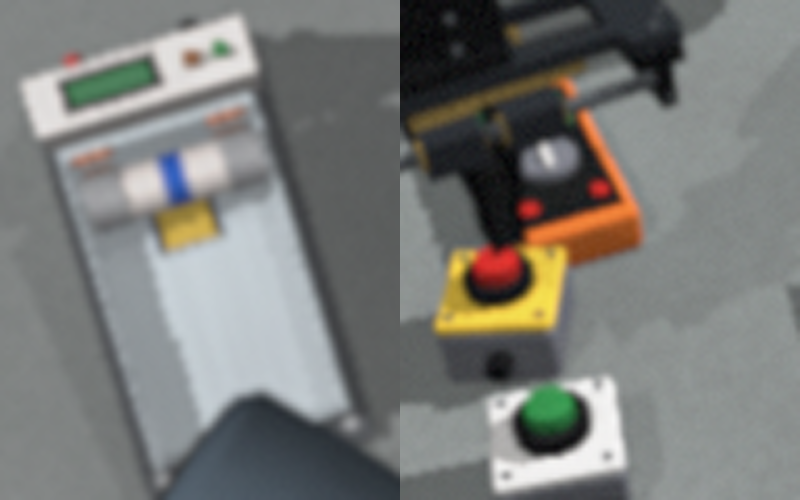

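The fuse is seated and the yellow catch is visible behind it (189,222 left crop). The fingertip is at (500,245) right crop. I'll go down to just above the green button and check the tip projection.

Request:
move_arm --pt "1 -0.5 0.2 4 0 0 0" --pt "1 -0.5 0.2 8 0 0 0" --pt "1 -0.5 0.2 9.8 0 0 0" --pt "1 -0.5 0.2 9.8 0 0 0"

```text
time: 10.1
tcp_pos: [0.6061, -0.247, 0.0817]
ee_rot: [[-0.963, -0.27, -0.007], [-0.27, 0.963, 0.005], [0.006, 0.007, -1.0]]
ft_force: [-0.2, -0.6, -0.3]
opening: 0.0004
```

Run:
```python
from h import *
print("expected earlier tip px ~(224,209):",proj("scene",[.604,-.258,.1825]))
st=bot.sense();print(st["tcp_pos"],st["ft_force"]);go([.608,-.2545,.063])
S=eyes.get_image("scene")
cv2.imwrite("pics/h.png",cv2.resize(S[190:280,190:290,::-1],None,fx=5,fy=5,interpolation=cv2.INTER_CUBIC))
```

```text
expected earlier tip px ~(224,209): [[223.72805802 206.95029395]]
[ 0.60614901 -0.24695721  0.08173949] [-0.23606593 -0.57372955 -0.30233404]
shift [ 0.01 -0.79  1.87] turn [0. 0. 0.]
```

View pics/h.png

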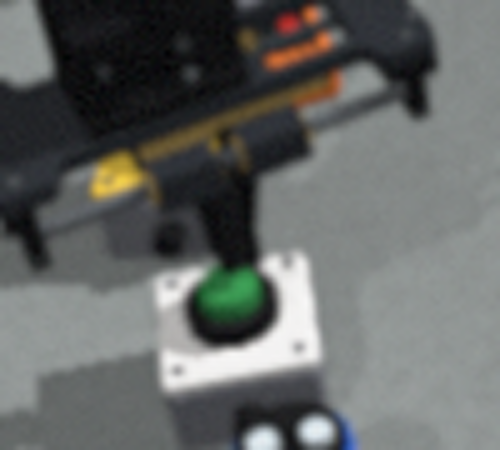

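The tip is above the green button but a few mm left. I'll correct and let it settle.

Request:
move_arm --pt "1 0 -0.4 0 0 0 0" --pt "1 0 -0.4 0 0 0 0" --pt "1 0 -0.4 0 0 0 0" --pt "1 0 -0.4 0 0 0 0"

```text
time: 10.55
tcp_pos: [0.6101, -0.2555, 0.0864]
ee_rot: [[-0.964, -0.267, 0.002], [-0.267, 0.964, -0.001], [-0.001, -0.001, -1.0]]
ft_force: [-0.2, 0.4, 0.5]
opening: 0.0002
```

Request:
move_arm --pt "1 0 0 0.8 0 0 0" --pt "1 0 0 1.4 0 0 0" --pt "1 0 0 1.7 0 0 0" --pt "1 0 0 2.0 0 0 0" --pt "1 0 0 2.2 0 0 0" --pt "1 0 0 2.2 0 0 0"

```text
time: 11.15
tcp_pos: [0.6094, -0.2551, 0.0644]
ee_rot: [[-0.964, -0.267, -0.001], [-0.267, 0.964, 0.0], [0.001, 0.0, -1.0]]
ft_force: [-2.4, 1.6, 9.3]
opening: 0.0003
```

9.3 N is above the 5 N needed to hold it fully down. One more small press to be sure, then up.

Request:
move_arm --pt "1 0 0 0.05 0 0 0" --pt "1 0 0 0.05 0 0 0"

```text
time: 11.35
tcp_pos: [0.6094, -0.2551, 0.0644]
ee_rot: [[-0.964, -0.267, -0.0], [-0.267, 0.964, -0.0], [0.0, 0.0, -1.0]]
ft_force: [-2.3, 1.4, 10.9]
opening: 0.0004
```

Request:
move_arm --pt "1 0 0 -0.5 0 0 0" --pt "1 0 0 -1.5 0 0 0" --pt "1 0 0 -4 0 0 0" --pt "1 0 0 -8 0 0 0" --pt "1 0 0 -12 0 0 0" --pt "1 0 0 -12 0 0 0" --pt "1 0 0 -12 0 0 0" --pt "1 0 0 -12 0 0 0"

```text
time: 12.15
tcp_pos: [0.6086, -0.2545, 0.1813]
ee_rot: [[-0.964, -0.267, -0.003], [-0.267, 0.964, 0.002], [0.002, 0.002, -1.0]]
ft_force: [-0.2, 0.1, -0.7]
opening: 0.0005
```

Run:
```python
from h import *
st=bot.sense();print(st["time"],st["tcp_pos"],st["ft_force"],abs(st["qvel"]).max())
T=eyes.get_image("top");S=eyes.get_image("scene")
hs=cv2.cvtColor(S,cv2.COLOR_RGB2HSV);m=cv2.inRange(hs[205:240,365:400],(105,110,60),(125,255,255));y,x=np.nonzero(m);print("band was (378.7,219.8) now",x.mean()+365,y.mean()+205)
m=cv2.inRange(hs[235:265,222:250],(45,90,20),(90,255,255));y,x=np.nonzero(m);print("green was 126px (235.5,248.5) now",len(x),x.mean()+222,y.mean()+235)
a=cv2.resize(T[130:230,260:340,::-1],(400,500),interpolation=cv2.INTER_CUBIC)
b=cv2.resize(S[150:270,200:296,::-1],(400,500),interpolation=cv2.INTER_CUBIC)
cv2.imwrite("pics/i.png",np.hstack([a,b]))
```

```text
12.15 [ 0.60859794 -0.25448788  0.18133076] [-0.22589943  0.07033039 -0.70085758] 0.01740691394516797
band was (378.7,219.8) now 378.6923076923077 219.76923076923077
green was 126px (235.5,248.5) now 123 235.5772357723577 248.3739837398374
```

```bash
python3 -c "
from station import bot
print(bot.sign_off())"
```

```text
the job is handed in; nothing more can be done
None
```

I rolled the blue-banded fuse up the gutter past the catch to the end stop, then pressed the green start button fully down and let it go. The job was handed in at about 12 s.

- **Fuse:** I used two fingertips. The wrist force was 1–2 N at the checks on the slope, rising to about 7 N when the fuse stalled against the end stop. After I backed off it stayed up. A top-view crop shows the yellow catch behind it, and the blue band's pixel position was the same before and after the button press.
- **Start button:** the tool stalled at 64.4 mm height, with the force rising from 9.3 to 10.9 N, so the button was bottomed out. Afterwards its position in the picture matched the original to within 0.2 px, so it is back out. I never moved to the red button.
- **Weaker points:** the two cameras disagreed by about 3–5 mm on where the gutter's low end is, so I took a compromise position and relied on contact force to finish. The fuse's exact seat position and the catch angle are inferred from pictures and from the fuse staying put, not measured. I did not separately check that the other bench items stayed in place, but the arm crossed the bench well above them.

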